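# Clear the water bath's lid, then hold it half open

### The arm

A 7-joint arm with a two-finger parallel gripper is mounted at the origin on the work surface. World frame = base frame: x ahead of the robot, y to its left, z up, the work surface at z = 0. Lengths are in m, angles in rad, forces in N, time in s.
With the tool pointing down it reaches from about 0.425 to 0.95 m from the base axis. Payload 16.7 kg.
Tool frame: the origin (TCP) lies midway between the tips of the shut fingers; the grasp point (between the pads) lies 19 mm behind it (arm.pinch_z is the distance from the TCP to the grasp point, in m); z points along the fingers, y is the direction in which the jaws open and shut (so a half turn about z gives the same grasp; the last joint's range is limited). The gripper opens to 94 mm and grips with 3 to 60 N. Pads are 16 mm wide; open, the fingers measure 119 mm over their backs; the gripper's body (75 mm by 177 mm) begins 78 mm behind the grasp point.
Start: joints at [1.099, 0.426, 0.074, 1.606, -0.034, 1.111, -0.067], TCP at [0.214, -0.64, 0.205] pointing down, gripper open.
Joint ranges: [-2.85, 2.85], [-0.5, 2.14], [-1.23, 1.37], [0.21, 2.46], [-1.02, 4.16], [0.16, 2.05], [-2.73, 2.73]. Speed limits (rad/s): [1.89, 1.89, 2.39, 2.39, 3.01, 3.01, 3.01].

### API

Orientations are given as a 3x3 rotation matrix whose columns are the frame's x, y, z axes.
In Python, from bench import arm gives the robot as it stands.
- The arm moves only by the tool step_arm, never from a script. Its argument "series" is text: rows parted by semicolons, each of 6 numbers parted by spaces: the shift along the tool's x, y, z in cm, then the turn, a rotation vector about the tool's x, y, z in degrees. A call has exactly 10 rows; each row shifts and turns the commanded pose from where the row before left it, along the tool's axes as they then stand; what a row does not reach is not made up. A row lasts 1/12 s, in which the tool goes at most 41.7 mm and 7.16 degrees, less where a joint would pass 70% of its speed; a pose out of reach is approached as far as the arm can. A call with a gripper value outside its range is refused whole. "hand" is the finger opening in cm, from 0 to 9.4, set as the call begins (left out, the last holds). The fingers move at their own pace and stop on an object; the grip force is fixed at half the most. Time passes only in rows, so rows that do not move let the fingers close, or fill a call up. It gives the time, the measured TCP pose, the force and the opening at its end, in the units of the state.
- arm.observe(): the state, without advancing time (a new reading comes with each control period).
- arm.camera(name): name is "scene" or "side" or "wrist"; returns a dict with "image" (480x640x3 uint8, blue, green, red), "z_map" (480x640 float32, m along the optical axis (not along the pixel's ray), 0 where there is no reading), "vfov" (degrees; the focal length in pixels is half the picture's height over the tangent of half this angle, whatever the lens; pixels are square), "cx", "cy" (the principal point, pixels), "k1" (the pictures are not rectified: a ray, as slopes to the right and down, at radius r is drawn at 1 + k1 r^2 times it, then the intrinsics apply), "position" and "attitude" of the camera in the world; the wrist camera has in their place "T_tool_cam" (4x4, takes a point from camera to tool coordinates, whose origin is the TCP and whose axes are the flange's). Camera axes: x right, y up, looking along -z (the intrinsics and any distortion apply to the point x, -y, -z); pixel columns grow to the right and rows downward; lengths in m; the calibration is good to about 2 mm. A picture is of the moment at which its call begins: read the wrist's pose just before it.
- arm.finish_job(): hands the job in, once; it reports no verdict.
Trained networks look in a picture, given as the dict that the camera call returned (one of the last four; its "shot" number tells which), for a name from the list of things; names that differ only in an ending like _2 or _b are one class to them, and where a whole thing is asked for, a point or a joint stands for the part that bears it (a point fixed in the world has none). Each returns a list of dicts, best first, with "score" (0 to 1); they miss things now and then, are a little off and sometimes report something else, mostly with a low value. They report only what shows in the picture. A call takes as long as a camera call. They do not tell look-alikes from the thing itself.
- arm.regions_of(query, picture): "pixels" (480x640 bool, what is visible of it) and "rect" ([left, top, right, bottom] in pixels, round what is visible of it).
- arm.pinpoint(query, picture): "location" ([column, row] in pixels: a listed point, or the origin of a listed thing).
The state is a dict: "t": time; "joints": joint angles; "joint_velocities": joint speeds; "tau": joint torques, N m; "position": TCP position; "eef_rot": TCP orientation; "ft_force": force on the tool from outside, world axes, zero at the start; "wrist_torque": the same for the moment, N m; "width": finger opening in m.
Only numpy, scipy, OpenCV 4.12 (cv2) and the standard library are available. Lean on these libraries where they do the work, as an engineer would, in place of code of your own. Each camera call takes 0.05 s, during which the arm holds its last target.

### The job

The lid of this water bath has no stay and falls shut when it is let go: first take the ring weight off the lid and set it down gently, lying flat in the shallow steel tray, and let go of it. Then take the lid by its handle, raise it half way, to 45 degrees, so that the flasks can be lifted out with both hands while the condensation runs back into the bath, and hold it there, never letting it slam. Finish while still holding the lid by its handle at 45 degrees, and leave the rack, bottle and beaker where they stand.

Things in the scene. Friction and masses are not known exactly. Their poses are not given: they have to be found in the camera images.
- bath: thermostatic water bath, fixed: cream box 250 mm deep (its x) by 280 mm wide (its y) by 150 mm high on the bench, closed on top by a flat steel lid. Origin under its middle, on the bench; its own -x side is the front with the control panel (towards the robot), its own z is up. The lid lies 151 to 159 mm above the bench when shut. It stands turned by up to 0.2 rad
- lid_hinge (a point): middle of the lid's hinge axis, at the bath's back edge: 125 mm behind the bath's middle, 155 mm above the bench; the axis runs along the bath's y
- lid_handle (a point): middle of the lid's handle bar: a black round bar 12 mm thick, along the bath's y, held by two posts 120 mm apart (about 108 mm free between them) near the front of the lid, on the middle line of the bath. With the lid shut it lies 200 mm in front of the hinge axis and 42 mm above it, so 38 mm over the lid's face (32 mm clear under the bar), 197 mm above the bench. It moves on a circle about the hinge as the lid turns
- bath_lid (a joint): angle of the lid, rad: 0 shut, growing as the front edge rises and swings back away from the robot; 0.785 is 45 degrees; stop at 1.75. Lid 250 x 276 x 8 mm, about 0.6 kg, almost no hinge friction: it falls shut when let go. Starts shut
- ring: dark metal ring weight for flasks, loose: outer diameter 64 mm, hole 38 mm, 22 mm high, about 0.4 kg. It starts lying flat on the lid, behind the handle. Origin at the centre of its underside, z along its axis
- tray: shallow open steel tray on the bench, fixed: 220 mm (its x) by 170 mm (its y) outside, walls 3 mm thick and 18 mm high, floor 3 mm thick. Origin under its middle. To the left or the right of the bath
- rack: white test tube rack with glass tubes, loose: 200 x 70 mm, 98 mm high, on the other side of the bath from the tray. Origin under its middle. Leave it alone
- wash_bottle: white wash bottle, loose: 68 mm diameter, spout up to 183 mm. Origin under its middle. Leave it alone
- beaker: glass beaker, loose: 76 mm diameter, 90 mm high. Origin under its middle. Leave it alone
Things that resemble listed ones, but are neither listed nor needed, are in the scene too. What is meant by the ring is not pink or yellow, and is the smaller of those in its own colour.

How it is judged:
On the way, in this order (a step that is already met when the one before it is completed fails the run):
1. the ring weight lies flat in the tray, let go and at rest (x of ring in the frame of tray between -0.08 and 0.08 m and y of ring in the frame of tray between -0.055 and 0.055 m and z of ring in the frame of tray below 0.008 m and angle between ring's own z axis and vertical below 0.1 rad and contact force between the fingers and ring below 0.1 N and linear speed of ring below 0.03 m/s), for 0.2 s.
2. the lid is held by its handle at 45 degrees (value of joint bath_lid between 0.698 and 0.873 rad and velocity of joint bath_lid between -0.06 and 0.06 rad/s and contact force between the fingers and bath above 1 N and distance between the grasp point and lid_handle below 0.06 m), for 0.2 s.
At the end, for the whole second after the job is handed in: the lid stands still at 45 degrees, within 5 degrees, held by the fingers at its handle (grasp point within 60 mm of the middle of the bar, more than 1 N) and by nothing else; the ring weight lies flat in the tray, released and at rest (all of step 1 and all of step 2 and contact force between bath and ring below 0.1 N and contact force between bath and rack below 0.1 N and contact force between bath and wash_bottle below 0.1 N and contact force between bath and beaker below 0.1 N); the arm keeps its last pose, push and grip.
It fails at once if the ring weight is dropped (falls freely by more than about 20 mm) (linear speed of ring above 0.65 m/s and contact force between the fingers and ring below 0.1 N).
It fails at once if the lid is raised while the ring weight still lies on it (value of joint bath_lid above 0.1 rad and z of ring in the frame of bath above 0.12 m and horizontal distance between ring and bath below 0.2 m and contact force between the fingers and ring below 0.1 N).
It fails at once if the lid is let drop (closing faster than 4 rad/s, a fall of about 8 degrees) (velocity of joint bath_lid below -4 rad/s).
It fails at once if the rack, the wash bottle or the beaker is moved by more than 30 mm or tipped (distance of any of rack, wash_bottle, beaker from where it was at the start of the episode above 0.03 m or angle between any of rack, wash_bottle, beaker's own z axis and vertical above 0.3 rad).
It also fails if it takes over 58 s, if anything falls off the work surface, if the arm or the gripper's body presses on something with over 40 N, if the wrist force passes 120 N, or if a joint passes its speed limit or range.

## Working session

There is one attempt and no reset: what is moved stays moved. The work goes in short steps, Python scripts to look and compute and a tool call to move; the robot and the scene stay as the last step left them, time stands still between calls to the robot, and variables do not carry over. Pictures are saved under pics/ and viewed, and the job is handed in when it is done.

Besides the shell and the picture viewer there is one more tool, called by a JSON object that holds its "fn" and its "kwargs", one argument or row to a line. step_arm: Moves the arm, as the interface text tells. Its arguments: {"type":"object","properties":{"series":{"type":"string"},"hand":{"type":"number"}},"required":["series"]}

```bash
ls; mkdir -p pics; cat > h.py <<'E'
import numpy as np, cv2
from bench import arm
def K(p):
    f=240/np.tan(np.radians(p["vfov"])/2); return f
def pose(p,st=None):
    if "T_tool_cam" in p:
        T=np.eye(4);T[:3,:3]=st["eef_rot"];T[:3,3]=st["position"];return T@np.array(p["T_tool_cam"])
    T=np.eye(4);T[:3,:3]=np.array(p["attitude"]).reshape(3,3);T[:3,3]=p["position"];return T
def rays(p,uv):
    f=K(p);uv=np.atleast_2d(np.array(uv,float))
    cm=np.array([[f,0,p["cx"]],[0,f,p["cy"]],[0,0,1]])
    return cv2.undistortPoints(uv.reshape(-1,1,2),cm,np.array([p["k1"],0,0,0,0.])).reshape(-1,2)
def world(p,uv,z=None,st=None):
    uv=np.atleast_2d(np.array(uv,float)); s=rays(p,uv)
    if z is None:
        ui=np.round(uv).astype(int); z=p["z_map"][ui[:,1],ui[:,0]]
    c=np.stack([s[:,0]*z,-s[:,1]*z,-z*np.ones(len(s))],1)
    T=pose(p,st); return c@T[:3,:3].T+T[:3,3]
def onplane(p,uv,h,st=None):
    s=rays(p,uv);T=pose(p,st)
    d=np.stack([s[:,0],-s[:,1],-np.ones(len(s))],1)@T[:3,:3].T
    return T[:3,3]+d*((h-T[2,3])/d[:,2])[:,None]
def cloud(p,mask,st=None):
    v,u=np.nonzero(mask&(p["z_map"]>0)); return world(p,np.stack([u,v],1),st=st)
E
python3 - <<'E'
from h import *
s=arm.observe(); print({k:np.round(v,3).tolist() for k,v in s.items()})
print(arm.pinch_z)
for n in ["scene","side","wrist"]:
    p=arm.camera(n); cv2.imwrite(f"pics/{n}0.png",p["image"]); print(n,p["vfov"],p["cx"],p["cy"],p["k1"],p.get("position"),p.get("T_tool_cam"))
E
```

```text
pics
{'t': 0.0, 'joints': [1.098, 0.427, 0.074, 1.607, -0.034, 1.111, -0.067], 'joint_velocities': [-0.0, 0.001, 0.0, 0.001, 0.001, 0.001, 0.002], 'tau': [-0.002, -93.583, 3.666, -45.42, -0.049, 0.02, 0.0], 'position': [0.214, -0.64, 0.205], 'eef_rot': [[0.948, 0.317, -0.0], [0.317, -0.948, 0.001], [-0.0, -0.001, -1.0]], 'ft_force': [-0.727, 0.548, -0.11], 'wrist_torque': [0.024, -0.044, -0.04], 'width': 0.094}
0.0188
scene 45.54209911154063 324.9316239973436 233.12087670874473 0.03270682174127052 [1.18069627 0.44191272 1.08285106] None
side 56.41964900126555 326.6236590640713 239.2607465065259 -0.07694668255510304 [0.43542365 0.7067027  1.00001308] None
wrist 67.10214007921763 324.00849164790134 233.53455700478492 -0.027539983100940173 None [[ 1.74889695e-04  9.62129518e-01  2.72592663e-01  7.92600594e-02]
 [ 9.99999818e-01 -3.25607739e-04  5.07670132e-04 -6.86890882e-04]
 [ 5.77202700e-04  2.72592524e-01 -9.62129400e-01 -1.78548348e-01]
 [ 0.00000000e+00  0.00000000e+00  0.00000000e+00  1.00000000e+00]]
```

View pics/scene0.png

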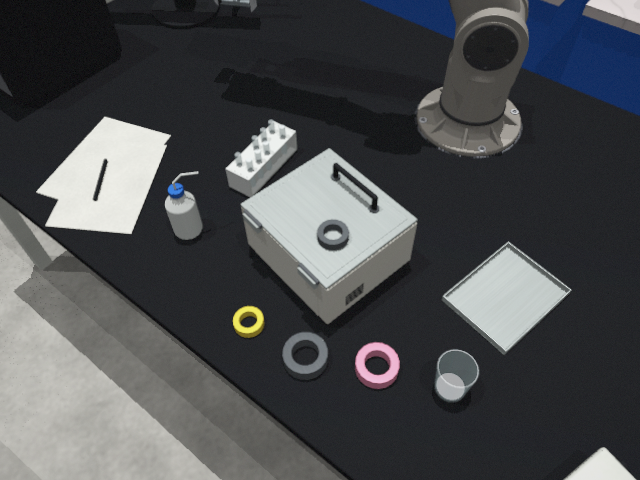

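View pics/side0.png

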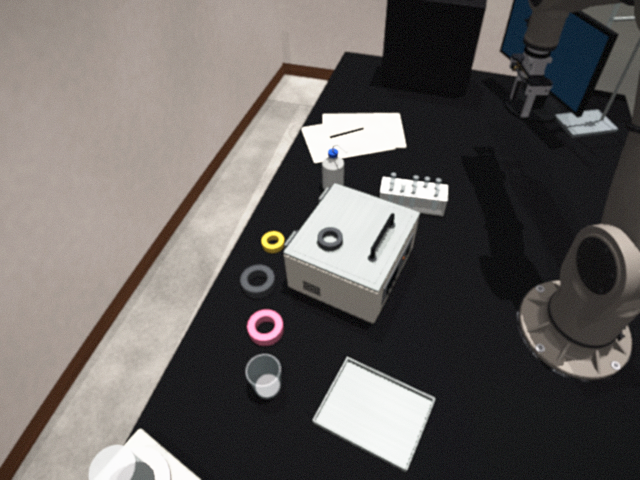

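View pics/wrist0.png

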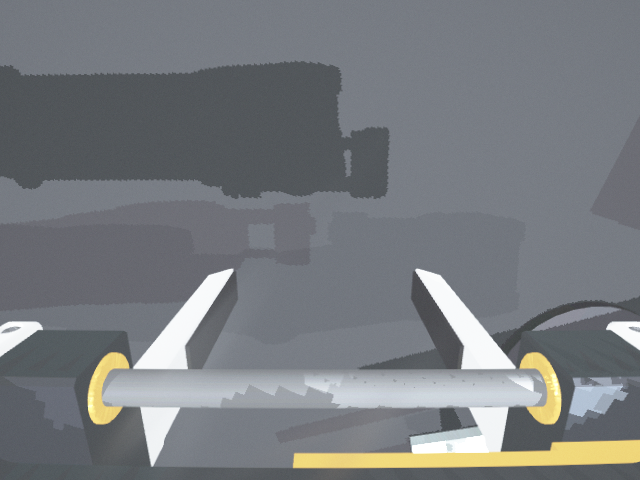

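The scene picture has four rings: dark on the lid (333,234), dark on the bench (305,355), pink (377,365) and yellow (248,321). The one on the lid fits, as the smaller of the two dark ones. Next I measure everything and check a crop.

```bash
python3 - <<'E'
from h import *
P={n:arm.camera(n) for n in ["scene","side"]}
np.savez("p0.npz",**{f"{n}_{k}":v for n in P for k,v in P[n].items() if v is not None})
cv2.imwrite("pics/crop_ring.png",cv2.resize(P["scene"]["image"][190:410,210:430],None,fx=2.7,fy=2.7,interpolation=cv2.INTER_CUBIC))
for n,p in P.items():
    for q in ["ring","tray","bath","lid_handle","rack","wash_bottle","beaker"]:
        for r in arm.regions_of(q,p)[:3 if q=="ring" else 1]:
            c=cloud(p,r["pixels"])
            if len(c)<5: continue
            print(n,q,round(r["score"],2),np.round(r["rect"]).astype(int).tolist(),"n",len(c),"med",np.round(np.median(c,0),3),"lo",np.round(np.percentile(c,2,0),3),"hi",np.round(np.percentile(c,98,0),3))
    for q in ["lid_handle","lid_hinge","ring","tray","bath"]:
        for r in arm.pinpoint(q,p)[:2]:
            h={"lid_handle":.197,"lid_hinge":.155,"ring":.159,"tray":0,"bath":0}[q]
            print(n,"PT",q,round(r["score"],2),np.round(r["location"],1),np.round(onplane(p,[r["location"]],h)[0],3))
E
```

```text
scene ring 0.74 [315, 220, 349, 250] n 685 med [0.646 0.028 0.178] lo [ 0.615 -0.003  0.159] hi [0.674 0.056 0.182]
scene ring 0.74 [356, 344, 400, 388] n 1274 med [0.757 0.225 0.028] lo [0.715 0.183 0.004] hi [0.795 0.264 0.032]
scene ring 0.67 [233, 306, 264, 339] n 571 med [ 0.843 -0.043  0.02 ] lo [ 0.811 -0.075  0.002] hi [ 0.869 -0.016  0.025]
scene tray 0.84 [439, 245, 569, 355] n 7393 med [0.447 0.349 0.002] lo [ 0.334  0.255 -0.003] hi [0.559 0.436 0.017]
scene bath 0.58 [239, 149, 418, 324] n 17593 med [0.63  0.007 0.157] lo [ 0.478 -0.162  0.023] hi [0.741 0.129 0.182]
scene lid_handle 0.82 [242, 151, 419, 286] n 11788 med [ 0.598 -0.021  0.158] lo [ 0.472 -0.162  0.154] hi [0.723 0.114 0.198]
scene rack 0.62 [224, 121, 297, 198] n 3015 med [ 0.491 -0.312  0.061] lo [ 0.383 -0.358  0.   ] hi [ 0.582 -0.285  0.098]
scene wash_bottle 0.87 [165, 173, 202, 239] n 1545 med [ 0.75  -0.316  0.094] lo [ 0.691 -0.357  0.002] hi [ 0.774 -0.3    0.176]
scene beaker 0.78 [435, 348, 479, 401] n 1823 med [0.68  0.356 0.048] lo [ 0.659  0.322 -0.002] hi [0.731 0.39  0.091]
scene PT lid_h
[... 974 characters left out ...]
] lo [ 0.457 -0.156  0.017] hi [0.731 0.133 0.181]
side lid_handle 0.67 [284, 180, 417, 293] n 8014 med [ 0.582 -0.007  0.158] lo [ 0.468 -0.158  0.153] hi [0.721 0.121 0.198]
side rack 0.86 [381, 174, 447, 217] n 1948 med [ 0.467 -0.313  0.061] lo [ 0.381 -0.361 -0.   ] hi [ 0.572 -0.285  0.097]
side beaker 0.6 [245, 352, 284, 399] n 1242 med [0.701 0.348 0.048] lo [ 0.659  0.321 -0.002] hi [0.752 0.394 0.09 ]
side PT lid_handle 0.93 [385.6 229.4] [ 0.514 -0.016  0.197]
side PT lid_handle 0.59 [311.6 216.7] [ 0.698 -0.006  0.197]
side PT lid_hinge 0.81 [310.7 218.6] [ 0.712 -0.037  0.155]
side PT ring 0.78 [260.7 285.6] [0.755 0.197 0.159]
side PT ring 0.66 [330.7 240.8] [0.64  0.024 0.159]
```

View pics/crop_ring.png

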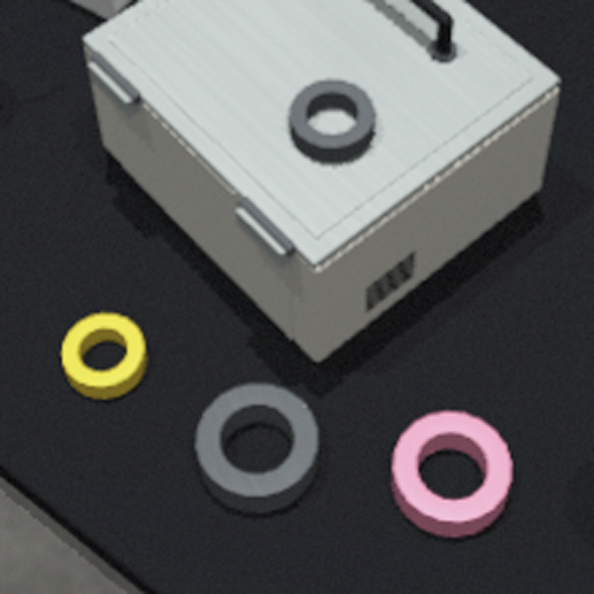

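The crop shows the dark ring on the lid spanning about 64 mm. The other dark one, on the bench, is about 86 mm across, so the lid ring is the target. Next come precise fits.

```bash
python3 - <<'E'
from h import *
from scipy.optimize import least_squares
D=np.load("p0.npz"); 
for n in ["scene","side"]:
    p={k[len(n)+1:]:D[k] for k in D if k.startswith(n+"_")}
    p["vfov"]=float(p["vfov"])
    c=cloud(p,p["z_map"]>0)
    w=(c[:,0]>.4)&(c[:,0]<.8)&(abs(c[:,1])<.25)
    r=c[w&(c[:,2]>.174)&(np.hypot(c[:,0]-.643,c[:,1]-.028)<.05)]
    f=least_squares(lambda a:[*(np.minimum(0,.032-np.hypot(*(r[:,:2]-a).T))),*np.minimum(0,np.hypot(*(r[:,:2]-a).T)-.019)],r[:,:2].mean(0),loss='soft_l1',f_scale=.002)
    print(n,"ring",f.x, r[:,:2].mean(0), np.median(r[:,2]))
    l=c[w&(abs(c[:,2]-.158)<.006)][:,:2].astype(np.float32)
    l=l[(np.hypot(*(l-[.6,-.02]).T)<.2)]
    mr=cv2.minAreaRect(l*1000); print("lid",mr,"med z",np.median(c[w&(abs(c[:,2]-.158)<.006)][:,2]))
    h=c[w&(c[:,2]>.190)&(c[:,0]<.6)]
    m=h[:,:2].mean(0);u,s,v=np.linalg.svd(h[:,:2]-m);t=(h[:,:2]-m)@v[0]
    print("handle",m,"dir",v[0],"mid",m+v[0]*(np.percentile(t,1)+np.percentile(t,99))/2,np.percentile(t,[1,99]),np.percentile(h[:,2],[50,99]))
    t=c[(c[:,2]>.009)&(c[:,2]<.03)&(c[:,0]<.6)&(c[:,0]>.3)&(c[:,1]>.2)&(c[:,1]<.48)][:,:2].astype(np.float32)
    print("tray",cv2.minAreaRect(t*1000))
E
```

```text
scene ring [0.64392535 0.02571456] [0.64471875 0.02644781] 0.17930890309090253
lid ((599.730224609375, -26.517791748046875), (280.2733459472656, 264.2568359375), 79.26882934570312) med z 0.15829094068427596
handle [ 0.52428694 -0.0074833 ] dir [-0.18540576 -0.98266205] mid [ 0.5237472  -0.01034396] [-0.06032746  0.06614972] [0.19970454 0.20458577]
tray ((445.98553466796875, 346.51226806640625), (170.7105255126953, 225.85081481933594), 78.5898666381836)
side ring [0.64176592 0.02785347] [0.64119603 0.02878357] 0.17858193866342814
lid ((598.8870849609375, -25.768630981445312), (281.3638916015625, 262.4466552734375), 79.21857452392578) med z 0.1579069696131935
handle [ 0.51999145 -0.00335346] dir [0.18843906 0.98208488] mid [ 0.51919314 -0.00751401] [-0.06800175  0.05952885] [0.19952381 0.20441201]
tray ((444.9652404785156, 347.7477111816406), (172.060791015625, 220.6217498779297), 78.70407104492188)
```

{"fn": "step_arm", "kwargs": {
  "series": "0 0 -1.5 0 0 -6.07;0 0 -1.5 0 0 -6.07;0 0 -1.5 0 0 -6.07;0 0 -1.5 0 0 -6.07;0 0 -1.5 0 0 -6.07;0 0 -1.5 0 0 -6.07;0 0 -1.5 0 0 -6.07;0 0 -1.5 0 0 -6.07;0 0 -1.5 0 0 -6.07;0 0 -1.5 0 0 -6.07",
  "hand": 9.4
}}

```text
t: 2.28
position: [0.214, -0.6401, 0.3563]
eef_rot: [[0.182, 0.983, -0.0], [0.983, -0.182, -0.0], [-0.0, -0.0, -1.0]]
ft_force: [-0.2, 0.4, -0.2]
width: 0.094
```

{"fn": "step_arm", "kwargs": {
  "series": "3.67 1.5 0 0 0 0;3.67 1.5 0 0 0 0;3.67 1.5 0 0 0 0;3.67 1.5 0 0 0 0;3.67 1.5 0 0 0 0;3.67 1.5 0 0 0 0;3.67 1.5 0 0 0 0;3.67 1.5 0 0 0 0;3.67 1.5 0 0 0 0;3.67 1.5 0 0 0 0"
}}

```text
t: 3.12
position: [0.4309, -0.306, 0.3558]
eef_rot: [[0.188, 0.982, 0.0], [0.982, -0.188, -0.001], [-0.0, 0.0, -1.0]]
ft_force: [0.8, 0.1, -0.5]
width: 0.094
```

{"fn": "step_arm", "kwargs": {
  "series": "3.67 1.5 0 0 0 0;3.67 1.5 0 0 0 0;3.67 1.5 0 0 0 0;3.67 1.5 0 0 0 0;3.67 1.5 0 0 0 0;3.67 1.5 0 0 0 0;3.67 1.5 0 0 0 0;3.67 1.5 0 0 0 0;3.67 1.5 0 0 0 0;3.67 1.5 0 0 0 0"
}}

```text
t: 3.95
position: [0.6472, 0.0261, 0.3556]
eef_rot: [[0.188, 0.982, 0.0], [0.982, -0.188, -0.0], [-0.0, 0.0, -1.0]]
ft_force: [1.0, -0.2, -0.7]
width: 0.0941
```

```bash
python3 - <<'E'
from h import *
s=arm.observe(); p=arm.camera("wrist"); print(s["position"],s["joints"]); cv2.imwrite("pics/wrist1.png",p["image"])
for q in ["ring"]:
  for r in arm.regions_of(q,p)[:2]:
    c=cloud(p,r["pixels"],s); t=c[c[:,2]>.172]; print(r["score"],r["rect"],len(t),(np.percentile(t,1,0)+np.percentile(t,99,0))/2,np.percentile(t,1,0),np.percentile(t,99,0))
c=cloud(p,p["z_map"]>0,s)
h=c[(c[:,2]>.19)&(c[:,2]<.22)&(c[:,0]<.6)&(c[:,0]>.4)]
if len(h): print("handle",len(h),h.mean(0),np.median(h,0))
E
```

```text
[0.64720292 0.0261311  0.35563048] [ 0.29685215  0.34613943 -0.59051986  1.44091034  0.19271251  1.41226912
 -0.48575772]
0.98 [288.0, 180.4, 355.2, 243.5] 2054 [0.64247766 0.02794277 0.17762261] [ 0.61256943 -0.00207716  0.17343401] [0.6723859 0.0579627 0.1818112]Traceback (most recent call last):
  File "<stdin>", line 5, in <module>
    return _quantile_unchecked(
        a, q, axis, out, overwrite_input, method, keepdims, weights)
    return _ureduce(a,
                    func=_quantile_ureduce_func,
    ...<5 lines>...
                    overwrite_input=overwrite_input,
                    method=method)
    r = func(a, **kwargs)
    result = _quantile(arr,
                       quantiles=q,
    ...<2 lines>...
                       out=out,
                       weights=wgt)
    slices_having_nans = np.isnan(arr[-1, ...])
                                  ~~~^^^^^^^^^
IndexError: index -1 is out of bounds for axis 0 with size 0
```

View pics/wrist1.png

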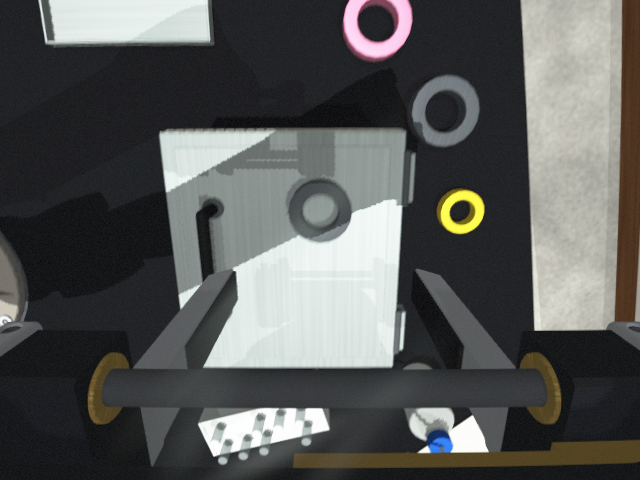

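The wrist view shows the ring at (320,210) between the jaws' lanes and the handle post at (212,208), clear of the front finger. Lowering.

{"fn": "step_arm", "kwargs": {
  "series": "0.1 -0.5 1 0 0 0;0 0 2 0 0 0;0 0 2 0 0 0;0 0 2 0 0 0;0 0 2 0 0 0;0 0 2 0 0 0;0 0 2 0 0 0;0 0 2 0 0 0;0 0 1 0 0 0;0 0 0 0 0 0"
}}

```text
t: 4.88
position: [0.6406, 0.026, 0.1934]
eef_rot: [[0.188, 0.982, -0.003], [0.982, -0.188, -0.0], [-0.001, -0.003, -1.0]]
ft_force: [0.4, -1.2, -0.7]
width: 0.0941
```

{"fn": "step_arm", "kwargs": {
  "series": "0 0 0.6 0 0 0;0 0 0.6 0 0 0;0 0 0.5 0 0 0;0 0 0.4 0 0 0;0 0 0.4 0 0 0;0 0 0.3 0 0 0;0 0 0.2 0 0 0;0 0 0 0 0 0;0 0 0 0 0 0;0 0 0 0 0 0"
}}

```text
t: 5.72
position: [0.6418, 0.0266, 0.1657]
eef_rot: [[0.188, 0.982, 0.0], [0.982, -0.188, 0.0], [0.0, 0.0, -1.0]]
ft_force: [-0.3, -0.2, -0.4]
width: 0.0939
```

{"fn": "step_arm", "kwargs": {
  "series": "0 0 0 0 0 0;0 0 0 0 0 0;0 0 0 0 0 0;0 0 0 0 0 0;0 0 0 0 0 0;0 0 0 0 0 0;0 0 0 0 0 0;0 0 0 0 0 0;0 0 0 0 0 0;0 0 0 0 0 0",
  "hand": 4
}}

```text
t: 6.55
position: [0.6418, 0.0265, 0.1656]
eef_rot: [[0.188, 0.982, 0.0], [0.982, -0.188, 0.0], [0.0, 0.0, -1.0]]
ft_force: [-0.3, -0.1, 1.2]
width: 0.0624
```

{"fn": "step_arm", "kwargs": {
  "series": "0 0 -0.2 0 0 0;0 0 -0.4 0 0 0;0 0 -0.8 0 0 0;0 0 -1.2 0 0 0;0 0 -1.6 0 0 0;0 0 -1.6 0 0 0;0 0 -1.6 0 0 0;0 0 -1.2 0 0 0;0 0 -0.4 0 0 0;0 0 0 0 0 0"
}}

```text
t: 7.38
position: [0.6421, 0.0266, 0.2569]
eef_rot: [[0.188, 0.982, 0.002], [0.982, -0.188, 0.0], [0.0, 0.002, -1.0]]
ft_force: [-0.3, 0.4, -4.5]
width: 0.0622
```

```bash
python3 - <<'E'
from h import *
s=arm.observe(); p=arm.camera("side"); print(s["position"],s["width"],s["ft_force"]); cv2.imwrite("pics/side1.png",p["image"][100:400,200:600])
E
```

```text
[0.64214524 0.02663065 0.25691658] 0.06215914910134172 [-0.29045791  0.35019058 -4.45407396]
```

View pics/side1.png

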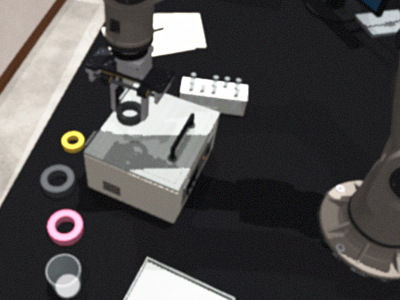

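The ring is lifted clear of the lid, sitting level in the jaws (crop around (130,112)), and the wrist reads about 4 N of load. Moving to the tray.

{"fn": "step_arm", "kwargs": {
  "series": "0.8 -0.7 0 0 0 0;1.5 -1.4 0 0 0 0;2.2 -2 0 0 0 0;2.6 -2.4 0 0 0 0;2.6 -2.4 0 0 0 0;2.6 -2.4 0 0 0 0;2.6 -2.4 0 0 0 0;2.6 -2.4 0 0 0 0;2.6 -2.4 0 0 0 0;2.6 -2.4 0 0 0 0"
}}

```text
t: 8.27
position: [0.4768, 0.2901, 0.2548]
eef_rot: [[0.187, 0.982, -0.001], [0.982, -0.187, -0.001], [-0.001, -0.001, -1.0]]
ft_force: [2.0, 1.0, -4.5]
width: 0.0623
```

{"fn": "step_arm", "kwargs": {
  "series": "2.2 -2 0.5 0 0 0;1.6 -1.4 1 0 0 0;0.9 -0.8 2 0 0 0;0.4 -0.3 2.5 0 0 0;0 0 2.5 0 0 0;0 0 2.5 0 0 0;0 0 2.5 0 0 0;0 0 2 0 0 0;0 0 1.5 0 0 0;0 0 1 0 0 0"
}}

```text
t: 9.1
position: [0.4425, 0.3467, 0.0731]
eef_rot: [[0.187, 0.982, -0.003], [0.982, -0.187, -0.001], [-0.002, -0.002, -1.0]]
ft_force: [0.1, 0.1, -5.0]
width: 0.0622
```

```bash
python3 - <<'E'
from h import *
s=arm.observe(); p=arm.camera("scene"); print(s["position"],s["width"],s["ft_force"]); cv2.imwrite("pics/scene2.png",p["image"])
E
```

```text
[0.44251946 0.34674131 0.07314802] 0.06215047710684809 [ 0.06777148  0.05073415 -4.98147661]
```

View pics/scene2.png

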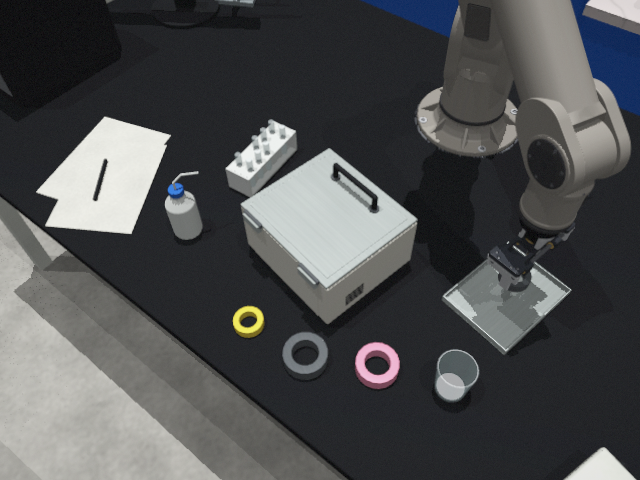

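The ring hangs over the middle of the tray, near (512,285). Lowering the rest of the way slowly.

{"fn": "step_arm", "kwargs": {
  "series": "0 0 1 0 0 0;0 0 1 0 0 0;0 0 1 0 0 0;0 0 0.8 0 0 0;0 0 0.6 0 0 0;0 0 0.5 0 0 0;0 0 0.4 0 0 0;0 0 0.2 0 0 0;0 0 0 0 0 0;0 0 0 0 0 0"
}}

```text
t: 9.98
position: [0.4444, 0.3474, 0.0207]
eef_rot: [[0.187, 0.982, 0.0], [0.982, -0.187, 0.0], [0.0, 0.0, -1.0]]
ft_force: [0.1, -0.5, -4.2]
width: 0.0623
```

{"fn": "step_arm", "kwargs": {
  "series": "0 0 0.2 0 0 0;0 0 0.2 0 0 0;0 0 0.1 0 0 0;0 0 0.1 0 0 0;0 0 0.1 0 0 0;0 0 0.1 0 0 0;0 0 0.1 0 0 0;0 0 0.1 0 0 0;0 0 0 0 0 0;0 0 0 0 0 0"
}}

```text
t: 10.82
position: [0.4443, 0.3472, 0.0105]
eef_rot: [[0.187, 0.982, -0.0], [0.982, -0.187, 0.0], [0.0, -0.0, -1.0]]
ft_force: [-0.5, 0.4, -5.0]
width: 0.0621
```

{"fn": "step_arm", "kwargs": {
  "series": "0 0 0.1 0 0 0;0 0 0.05 0 0 0;0 0 0.05 0 0 0;0 0 0.05 0 0 0;0 0 0 0 0 0;0 0 0 0 0 0;0 0 0 0 0 0;0 0 0 0 0 0;0 0 0 0 0 0;0 0 0 0 0 0"
}}

```text
t: 11.65
position: [0.4445, 0.3474, 0.0094]
eef_rot: [[0.188, 0.982, 0.001], [0.982, -0.188, -0.0], [-0.0, 0.001, -1.0]]
ft_force: [-8.0, -6.3, 25.8]
width: 0.0624
```

{"fn": "step_arm", "kwargs": {
  "series": "0 0 -0.1 0 0 0;0 0 0 0 0 0;0 0 0 0 0 0;0 0 0 0 0 0;0 0 0 0 0 0;0 0 0 0 0 0;0 0 0 0 0 0;0 0 0 0 0 0;0 0 0 0 0 0;0 0 0 0 0 0"
}}

```text
t: 12.48
position: [0.4445, 0.3475, 0.0095]
eef_rot: [[0.188, 0.982, 0.001], [0.982, -0.188, 0.0], [0.0, 0.001, -1.0]]
ft_force: [-2.8, -2.5, 9.2]
width: 0.062
```

{"fn": "step_arm", "kwargs": {
  "series": "0 0 0 0 0 0;0 0 0 0 0 0;0 0 0 0 0 0;0 0 0 0 0 0;0 0 0 0 0 0;0 0 0 0 0 0;0 0 0 0 0 0;0 0 0 0 0 0;0 0 0 0 0 0;0 0 0 0 0 0",
  "hand": 9
}}

```text
t: 13.32
position: [0.4443, 0.3472, 0.009]
eef_rot: [[0.188, 0.982, -0.0], [0.982, -0.188, 0.0], [0.0, -0.0, -1.0]]
ft_force: [-0.0, 0.0, 0.1]
width: 0.0901
```

{"fn": "step_arm", "kwargs": {
  "series": "0 0 -0.5 0 0 0;0 0 -1.5 0 0 0;0 0 -2.5 0 0 0;0 0 -3 0 0 0;0 0 -3 0 0 0;0 0 -3 0 0 0;0 0 -3 0 0 0;0 0 -3 0 0 0;0 0 -3 0 0 0;0 0 -3 0 0 0"
}}

```text
t: 14.15
position: [0.4439, 0.3471, 0.266]
eef_rot: [[0.187, 0.982, 0.0], [0.982, -0.187, 0.0], [0.0, 0.0, -1.0]]
ft_force: [0.4, 0.0, -0.5]
width: 0.0896
```

```bash
python3 - <<'E'
from h import *
s=arm.observe(); p=arm.camera("side"); print(s["position"],s["width"],s["ft_force"]); cv2.imwrite("pics/side3.png",p["image"])
for r in arm.regions_of("ring",p)[:4]:
    c=cloud(p,r["pixels"]); print(round(r["score"],2),np.round(r["rect"]),np.median(c,0),np.percentile(c,2,0),np.percentile(c,98,0))
E
```

```text
[0.4439231  0.34712539 0.26604757] 0.08959620052818582 [ 0.35380744  0.04140084 -0.46571389]
0.75 [239. 263. 272. 298.] [0.82278554 0.10523814 0.02715724] [ 0.77966899  0.05899134 -0.00336003] [0.86686258 0.14465676 0.03250943]
0.63 [360. 395. 391. 427.] [0.44387401 0.35048872 0.02270672] [ 4.15621384e-01  3.17085649e-01 -1.86759494e-04] [0.47266313 0.37861314 0.02698718]
0.58 [262. 232. 281. 254.] [ 0.8349031  -0.04296334  0.01781058] [ 0.80579134 -0.07185887 -0.00203649] [ 0.86290736 -0.01358109  0.02334432]
0.55 [245. 310. 285. 345.] [0.74787707 0.22806607 0.02699547] [ 0.71055291  0.18667762 -0.00159111] [0.78985575 0.26527418 0.03181206]
```

View pics/side3.png

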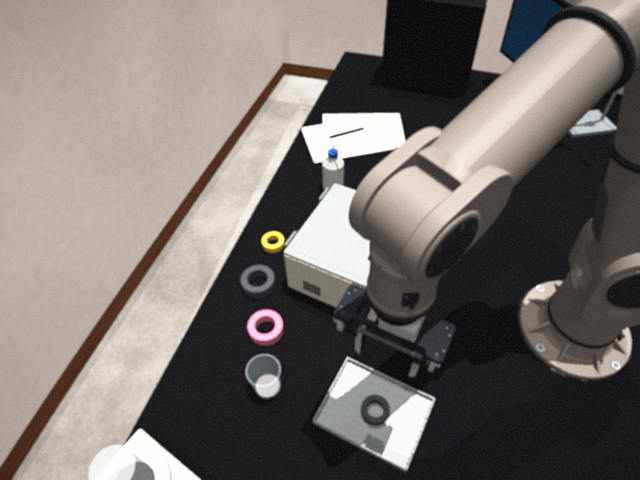

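The ring lies flat in the tray, at (375,410), centre about (0.444, 0.349). Now the handle.

{"fn": "step_arm", "kwargs": {
  "series": "-1.5 0.7 0 0 0 0;-3.3 1.4 0 0 0 0;-3.5 1.5 0 0 0 0;-3.7 1.6 0 0 0 0;-3.7 1.6 0 0 0 0;-3.7 1.6 0 0 0 0;-3.7 1.6 0 0 0 0;-3.7 1.6 0 0 0 0;-3.5 1.5 0 0 0 0;-3.2 1.2 0 0 0 0",
  "hand": 7
}}

```text
t: 15.08
position: [0.5219, -0.0113, 0.2639]
eef_rot: [[0.188, 0.982, -0.0], [0.982, -0.188, -0.0], [-0.0, 0.0, -1.0]]
ft_force: [-0.1, 0.4, 0.5]
width: 0.0698
```

```bash
cat > hd.py <<'E'
from h import *
import sys
s=arm.observe(); p=arm.camera("wrist"); print(s["position"],s["width"]); cv2.imwrite(sys.argv[1],p["image"])
c=cloud(p,p["z_map"]>0,s); R=s["eef_rot"]
h=c[(c[:,2]>.188)&(c[:,2]<.215)&(c[:,0]<.62)&(c[:,0]>.42)&(abs(c[:,1])<.12)]
t=(h-s["position"])@R
t=t[(abs(t[:,1])<.03)&(abs(t[:,0])<.1)]
print(len(t),"tool frame med",np.median(t,0),"p2",np.percentile(t,2,0),"p98",np.percentile(t,98,0))
print(np.polyfit(t[:,0],t[:,1],1))
for r in arm.pinpoint("lid_handle",p)[:2]: print(r["score"],r["location"],(onplane(p,[r["location"]],.197,s)-s["position"])@R)
E
python3 hd.py pics/wrist3.png
```

```text
[ 0.52188931 -0.01125478  0.26391421] 0.06982231027558082
2934 tool frame med [ 0.00927679 -0.00194631  0.06263792] p2 [-0.05829507 -0.00763002  0.06076126] p98 [0.06445208 0.00370928 0.06657964]
[-0.00394064 -0.00190351]
0.6 [320.7, 244.5] [[ 0.00244493 -0.00291808  0.06691336]]
```

View pics/wrist3.png

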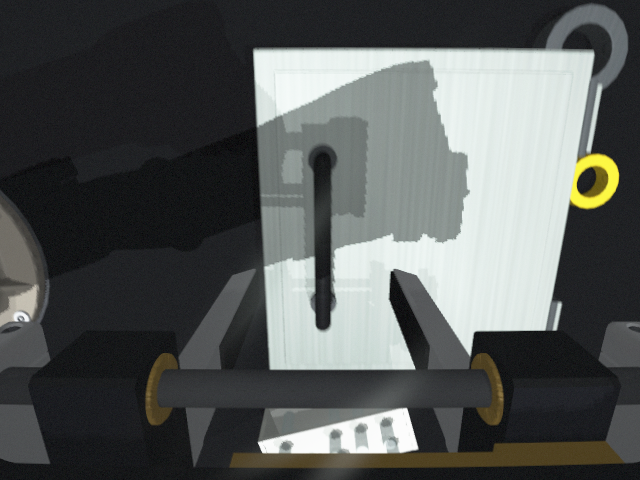

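The bar runs straight between the fingers, from (322,160) to (322,322), about 2 mm off centre. Lowering onto it and gripping.

{"fn": "step_arm", "kwargs": {
  "series": "0.2 -0.2 1 0 0 0;0 0 1.5 0 0 0;0 0 1.5 0 0 0;0 0 1.4 0 0 0;0 0 1.2 0 0 0;0 0 0.8 0 0 0;0 0 0.5 0 0 0;0 0 0.3 0 0 0;0 0 0 0 0 0;0 0 0 0 0 0"
}}

```text
t: 16.02
position: [0.5206, -0.0061, 0.1824]
eef_rot: [[0.187, 0.982, 0.0], [0.982, -0.187, 0.0], [0.0, 0.0, -1.0]]
ft_force: [0.3, -0.9, 0.6]
width: 0.0698
```

{"fn": "step_arm", "kwargs": {
  "series": "0 0 0 0 0 0;0 0 0 0 0 0;0 0 0 0 0 0;0 0 0 0 0 0;0 0 0 0 0 0;0 0 0 0 0 0;0 0 0 0 0 0;0 0 0 0 0 0;0 0 0 0 0 0;0 0 0 0 0 0",
  "hand": 0
}}

```text
t: 16.85
position: [0.5212, -0.0064, 0.1822]
eef_rot: [[0.188, 0.982, 0.002], [0.982, -0.188, 0.0], [0.0, 0.002, -1.0]]
ft_force: [6.6, -1.1, -5.5]
width: 0.0108
```

```bash
python3 - <<'E'
import numpy as np
n=30;u=np.arange(n+1)/n;th=np.radians(45)*(u-np.sin(2*np.pi*u)/(2*np.pi)*0.8)
x=20*-np.cos(th)+4.2*np.sin(th);z=20*np.sin(th)+4.2*np.cos(th)
y=np.round(x,2);z=np.round(z,2)
for i in range(n):
    print(f"0 {y[i+1]-y[i]:.2f} {-(z[i+1]-z[i]):.2f} 0 0 0",end=";" if i%10<9 else "\n")
E
```

```text
0 0.02 -0.11 0 0 0;0 0.03 -0.12 0 0 0;0 0.04 -0.16 0 0 0;0 0.05 -0.22 0 0 0;0 0.07 -0.27 0 0 0;0 0.09 -0.35 0 0 0;0 0.12 -0.43 0 0 0;0 0.16 -0.51 0 0 0;0 0.21 -0.59 0 0 0;0 0.25 -0.66 0 0 0
0 0.31 -0.73 0 0 0;0 0.36 -0.77 0 0 0;0 0.42 -0.80 0 0 0;0 0.48 -0.81 0 0 0;0 0.52 -0.80 0 0 0;0 0.56 -0.78 0 0 0;0 0.58 -0.74 0 0 0;0 0.60 -0.68 0 0 0;0 0.58 -0.62 0 0 0;0 0.57 -0.55 0 0 0
0 0.52 -0.48 0 0 0;0 0.48 -0.40 0 0 0;0 0.41 -0.34 0 0 0;0 0.36 -0.27 0 0 0;0 0.29 -0.21 0 0 0;0 0.23 -0.16 0 0 0;0 0.18 -0.13 0 0 0;0 0.14 -0.09 0 0 0;0 0.11 -0.07 0 0 0;0 0.09 -0.06 0 0 0
```

{"fn": "step_arm", "kwargs": {
  "series": "0 0.02 -0.11 0 0 0;0 0.03 -0.12 0 0 0;0 0.04 -0.16 0 0 0;0 0.05 -0.22 0 0 0;0 0.07 -0.27 0 0 0;0 0.09 -0.35 0 0 0;0 0.12 -0.43 0 0 0;0 0.16 -0.51 0 0 0;0 0.21 -0.59 0 0 0;0 0.25 -0.66 0 0 0"
}}

```text
t: 17.68
position: [0.5309, -0.0083, 0.2161]
eef_rot: [[0.188, 0.982, 0.0], [0.982, -0.188, 0.0], [0.0, 0.0, -1.0]]
ft_force: [5.3, 0.3, -7.5]
width: 0.0109
```

{"fn": "step_arm", "kwargs": {
  "series": "0 0.31 -0.73 0 0 0;0 0.36 -0.77 0 0 0;0 0.42 -0.8 0 0 0;0 0.48 -0.81 0 0 0;0 0.52 -0.8 0 0 0;0 0.56 -0.78 0 0 0;0 0.58 -0.74 0 0 0;0 0.6 -0.68 0 0 0;0 0.58 -0.62 0 0 0;0 0.57 -0.55 0 0 0"
}}

```text
t: 18.52
position: [0.5783, -0.0172, 0.2902]
eef_rot: [[0.187, 0.982, -0.003], [0.982, -0.187, -0.0], [-0.001, -0.003, -1.0]]
ft_force: [-17.8, 2.9, 10.8]
width: 0.0113
```

{"fn": "step_arm", "kwargs": {
  "series": "0 0.52 -0.48 0 0 0;0 0.48 -0.4 0 0 0;0 0.41 -0.34 0 0 0;0 0.36 -0.27 0 0 0;0 0.29 -0.21 0 0 0;0 0.23 -0.16 0 0 0;0 0.18 -0.13 0 0 0;0 0.14 -0.09 0 0 0;0 0.11 -0.07 0 0 0;0 0.09 -0.06 0 0 0"
}}

```text
t: 19.35
position: [0.6063, -0.0225, 0.3132]
eef_rot: [[0.187, 0.982, -0.001], [0.982, -0.187, -0.0], [-0.001, -0.001, -1.0]]
ft_force: [-17.8, 1.7, 18.7]
width: 0.011
```

```bash
python3 - <<'E'
from h import *
s=arm.observe(); print(s["position"],s["width"],s["ft_force"])
e=np.array([.982,-.188])
for n in ["scene","side"]:
    p=arm.camera(n); cv2.imwrite(f"pics/{n}4.png",p["image"])
    P=[]
    for q in ["lid_handle","bath"]:
        for r in arm.regions_of(q,p)[:1]:
            c=cloud(p,r["pixels"]); a=(c[:,:2]-[.718,-.046])@e; b=(c[:,:2]-[.718,-.046])@[.188,.982]
            m=(a<-.03)&(a>-.2)&(c[:,2]>.17)&(abs(b)<.135)&(abs(b)>.05)
            if m.sum()>50:
                # robust line fit via median of Theil-like
                l=cv2.fitLine(np.stack([a[m],c[m,2]],1).astype(np.float32),cv2.DIST_HUBER,0,.01,.01).ravel()
                print(n,q,r["score"],m.sum(),np.degrees(np.arctan2(l[1],-l[0]))%180,l)
    for r in arm.pinpoint("lid_handle",p)[:1]: print("handle pt",r)
E
```

```text
[ 0.60627357 -0.02245957  0.31316518] 0.011025771254750351 [-17.84836528   1.68894529  18.71971701]
scene lid_handle 0.65 6700 44.323547 [ 0.71540576 -0.69870925 -0.09563047  0.25340495]
scene bath 0.8 6705 44.090942 [ 0.71823645 -0.6957991  -0.08305848  0.24169004]
handle pt {'location': [322.2, 156.6], 'score': 0.88}
side lid_handle 0.68 1863 44.374268 [ 0.71478695 -0.69934225 -0.10082514  0.25754154]
side bath 0.63 1912 44.84015 [ 0.70907676 -0.7051313  -0.11106723  0.26755425]
handle pt {'location': [353.9, 180.4], 'score': 0.94}
```

View pics/scene4.png

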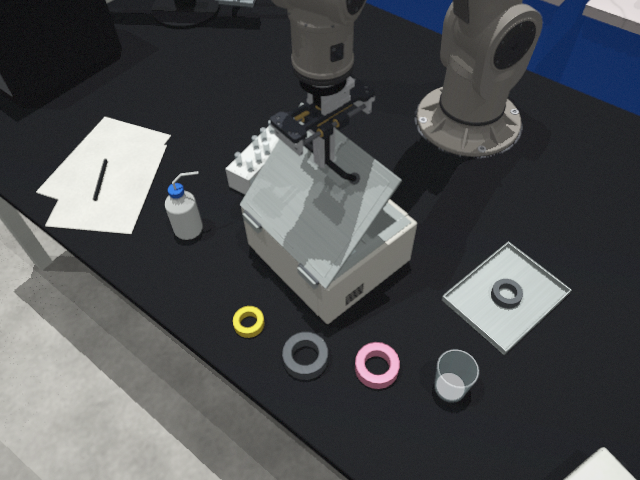

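View pics/side4.png

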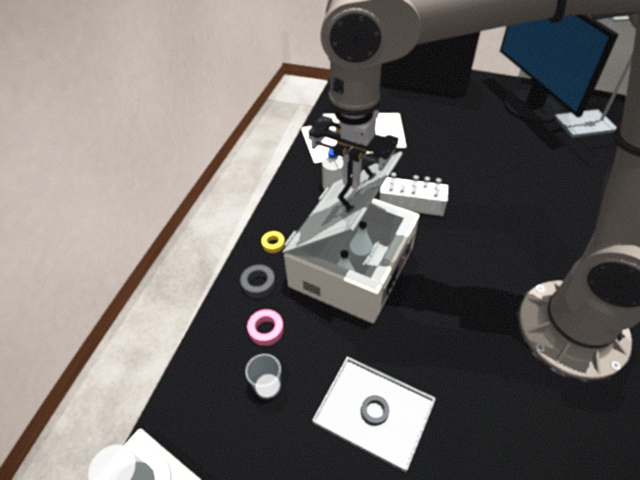

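Both views show the lid at about 44.4° and held by its bar. The ring is in the tray at (507,292) in the scene view. I'll relieve the roughly 25 N radial preload a little and let things settle.

{"fn": "step_arm", "kwargs": {
  "series": "0 -0.03 -0.04 0 0 0;0 -0.03 -0.04 0 0 0;0 -0.03 -0.04 0 0 0;0 0 0 0 0 0;0 0 0 0 0 0;0 0 0 0 0 0;0 0 0 0 0 0;0 0 0 0 0 0;0 0 0 0 0 0;0 0 0 0 0 0"
}}

```text
t: 20.58
position: [0.6059, -0.0224, 0.3131]
eef_rot: [[0.187, 0.982, -0.001], [0.982, -0.187, 0.0], [-0.0, -0.001, -1.0]]
ft_force: [-7.4, 1.4, 4.5]
width: 0.011
```

```bash
python3 - <<'E'
from h import *
s=arm.observe(); print(s["t"],s["position"],s["width"],s["ft_force"],np.abs(s["joint_velocities"]).max())
e=np.array([.982,-.188])
p=arm.camera("scene"); cv2.imwrite("pics/scene5.png",p["image"][80:330,200:600])
r=arm.regions_of("lid_handle",p)[0]
c=cloud(p,r["pixels"]); a=(c[:,:2]-[.718,-.046])@e; b=(c[:,:2]-[.718,-.046])@[.188,.982]
m=(a<-.03)&(a>-.2)&(c[:,2]>.17)&(abs(b)<.135)&(abs(b)>.05)
l=cv2.fitLine(np.stack([a[m],c[m,2]],1).astype(np.float32),cv2.DIST_HUBER,0,.01,.01).ravel()
print(m.sum(),np.degrees(np.arctan2(l[1],-l[0]))%180)
for q in ["rack","wash_bottle","beaker"]:
    r=arm.regions_of(q,p)[:1]
    if r: print(q,r[0]["rect"])
s=arm.observe(); print(s["t"],s["position"],s["ft_force"])
E
```

```text
20.5833 [ 0.60593684 -0.02241224  0.31313288] 0.011046048519611378 [-7.36234542  1.428517    4.5071139 ] 0.001357696267824944
6690 44.11406
rack [226.0, 128.5, 276.4, 192.1]
wash_bottle [164.0, 170.4, 199.3, 238.0]
beaker [437.9, 348.1, 478.1, 400.9]
20.8333 [ 0.60596032 -0.02239857  0.31310805] [-7.30575053  1.99649785  4.82454198]
```

View pics/scene5.png

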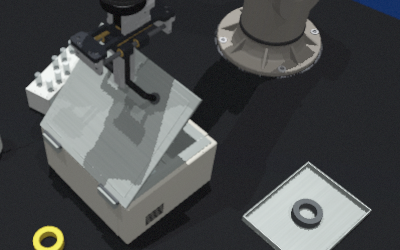

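The lid is steady at about 44°, gripped and at rest. The ring is in the tray and the bystanders have not moved. Handing in.

```bash
python3 -c "
from bench import arm
print(arm.finish_job())"
```

```text
the job is handed in; nothing more can be done
None
```

I moved the smaller dark ring weight from the lid to the middle of the tray, lowered it gently and let go. I then gripped the lid handle, raised the lid along its arc to about 45 degrees, and handed the job in still holding it. The hand-in reports no verdict.

- **Ring:** after release it lay flat in the tray, with its centre at about (0.444, 0.349) m. While setting it down, the contact force rose to about 26 N; I backed off 1 mm before opening the fingers.
- **Lid:** the last fit of the lid gave 44.1 degrees, and the two cameras read 44.1 to 44.8 degrees just before that. The joints were at rest, and the fingers were closed on the bar at an 11 mm opening. The wrist force had dropped from about 26 N to 9 N after a small move to relieve it.
- **Rack, bottle and beaker:** none of them appeared to have moved in the last picture. The rack was partly hidden by the lid, so its detection there was partial.
- **Timing:** the job was handed in at about 21 s of the 58 s allowed.

No check failed; the two cameras' estimates of the handle position differed by about 4 mm, so I measured it again with the wrist camera before gripping.

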